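Release and catch the spring drawer of the ship-model case

TASK

Open the small fittings drawer in the plinth of the ship-model display case and hold it for me: press its brass release button down with one fingertip and, keeping that button down, let the other finger stop the sprung drawer front when the drawer is about half out, well before it runs into the pewter figurehead. Touch only: do not pinch or strain the drawer, and leave everything else where it stands, the sliding glass door included. Finish still holding the drawer there with the finger against its front while I pick out a fitting.

Things in the scene. Friction and masses are not known exactly. Their poses are not given: they have to be found in the camera images.
- case: mahogany ship-model display case, fixed. Origin on the cabinet top under the plinth's centre; its -x is the front, where the drawer comes out. Stepped base 22 mm high, front edge x -200 mm, y +-195 mm. Plinth on it: face x -130 mm, y +-186 mm, top z 68 mm. Glass case on the plinth's rear: x -56 to 125 mm, y +-170 mm, top z 228 mm
- button_top (a point): top centre of the brass release button, an upright plunger 22 mm across in a brass ring (32 mm across, 2 mm high) on the base's step. When up it lies at (-170, -126, 34) mm in the case's frame: 40 mm before the plinth's face, 46 mm to the side of the drawer front's edge (y -80). Moves with the button
- release (a joint): how far the button is pressed down, m: 0 up, 0.007 fully down (its top then 27 mm above the cabinet top). 1.6 N to start, 4.4 N fully down; springs back. From about 0.004 on it frees the drawer's catch
- drawer_front (a point): middle of the top edge of the drawer front's outer face, at (-140, 0, 58) mm in the case's frame when shut; moves with the drawer. The front is a flat mahogany board 160 mm wide (y -80 to 80 mm), 31 mm high (z 27 to 58 mm), 10 mm thick, with a low brass label frame; it runs out above the base's step
- drawer (a joint): how far the drawer is out along the case's -x, m: 0 shut and caught, 0.125 fully out; half out is about 0.060. Once freed, a spring drives it out (5 N shut, 3.5 N half out, 2 N fully out) at about 0.1 m/s against a damper and keeps pushing; it does not catch on the way
- figurehead: pewter figurehead standing loose before the drawer, 70 mm tall, foot 36 mm across; origin at the centre of its foot. A drawer that is not stopped hits it at about 95 to 110 mm out
- door_pull (a point): small round brass pull (18 mm across) on the sliding glass door in the front of the glass case; slides along the case's y; to be left alone
- cleat_a: brass horn cleat, 55 mm long, 18 mm high, loose on the cabinet top on the button's side; origin under its centre, long along its x
- cleat_b: the other brass horn cleat, same size, loose on the other side before the drawer; origin under its centre
- bowsprit: varnished mahogany bowsprit, 222 mm long with a 14 mm square heel, lying loose; origin under the middle, long along its x
- palette: round white porcelain palette, 110 mm across, 12 mm high, loose; origin under its centre
- glue_bottle: small white glue bottle, 32 mm across, 70 mm tall, standing loose; origin under its centre
- spool: wooden spool, 30 mm across, 32 mm high, standing loose; origin under its centre
- brush: paint brush 170 mm long lying loose off to the side; origin under its middle
Not all that is in view belongs to the job. Leave any blue or red look-alike of the figurehead alone.

How it is judged:
On the way, in this order (a step that is already met when the one before it is completed fails the run):
1. a finger presses the release button down (value of joint release above 0.003 m and contact force between the fingers and release above 0.5 N and value of joint drawer below 0.02 m).
2. the drawer is stopped about half out by a finger while the button is still held down (value of joint drawer between 0.035 and 0.085 m and velocity of joint drawer between -0.01 and 0.01 m/s and contact force between the fingers and drawer above 0.5 N and value of joint release above 0.003 m and contact force between the fingers and release above 0.5 N), for 0.3 s.
At the end, for the whole second after the job is handed in: the drawer stands still between 35 and 85 mm out, held there by a finger pressing on it with more than 0.5 N; the figurehead stands upright within 15 mm of where it was and does not touch the drawer (value of joint drawer between 0.035 and 0.085 m and velocity of joint drawer between -0.01 and 0.01 m/s and contact force between the fingers and drawer above 0.5 N and contact force between figurehead and drawer below 0.1 N and distance of figurehead from where it was at the start of the episode below 0.015 m and angle between figurehead's own z axis and vertical below 0.2 rad); the arm keeps its last pose, push and grip.
It fails at once if the drawer runs away past three quarters of its travel (value of joint drawer above 0.095 m).
It fails at once if the drawer is strained: a finger bears on it with more than 20 N (contact force between the fingers and drawer above 20 N).
It fails at once if the figurehead is knocked, moved or lifted (distance of figurehead from where it was at the start of the episode above 0.015 m or angle between figurehead's own z axis and vertical above 0.3 rad or contact force between figurehead and drawer above 0.5 N).
It fails at once if the sliding glass door is moved (distance of door_pull from where it was at the start of the episode above 0.01 m).
It fails at once if a bystander is moved or lifted (distance of any of cleat_a, cleat_b, bowsprit, palette, glue_bottle, spool, brush from where it was at the start of the episode above 0.02 m).
It also fails if it takes over 40 s, if anything falls off the work surface, if the arm or the gripper's body presses on something with over 40 N, if the wrist force passes 120 N, or if a joint passes its speed limit or range.

ROBOT

A 6-joint arm with a two-finger parallel gripper is mounted at the origin on the work surface. World frame = base frame: x ahead of the robot, y to its left, z up, the work surface at z = 0. Lengths are in m, angles in rad, forces in N, time in s.
With the tool pointing down it reaches from about 0.325 to 0.9 m from the base axis. Payload 6.1 kg.
Tool frame: the origin (TCP) lies midway between the tips of the shut fingers; the grasp point (between the pads) lies 19 mm behind it; z points along the fingers, y is the line along which they close (so a half turn about z gives the same grasp; the last joint's range is limited). The gripper opens to 87 mm and grips with 3 to 60 N. Pads are 19 mm wide; open, the fingers measure 117 mm over their backs; the gripper's body (75 mm by 190 mm) begins 51 mm behind the grasp point.
Start: joints at [1.09, 0.22, 1.526, -0, 1.395, -0.126], TCP at [0.217, 0.586, 0.223] pointing down, gripper open.
Joint ranges: [-2.98, 2.98], [-0.91, 2.08], [0.09, 2.57], [-1.24, 4.39], [0.2, 2.65], [-2.68, 2.68]. Speed limits (rad/s): [2.57, 2.57, 3.01, 3.14, 3.14, 3.14].

INTERFACE

Orientations are given as a 3x3 rotation matrix whose columns are the frame's x, y, z axes.
In Python, from cell import sense, cams, ctrl, nets gives the robot as it stands.
- The arm moves only by the tool arm_command, never from a script. Its argument "series" is a list of rows, each a list of 5 numbers: the opening, from 0 (shut) to 1 (fully open), then the shift along the tool's x, y, z in units of 40 mm (1.0 is 40 mm), then the turn about the tool's z in units of 10 degrees (1.0 is 10 degrees). In form: [[grip, x, y, z, roll], ...]. A call has 1 to 20 rows; each row shifts and turns the commanded pose from where the row before left it, along the tool's axes as they then stand; what a row does not reach is not made up. A row lasts 1/8 s, in which the tool goes at most 62.5 mm and 10.7 degrees, less where a joint would pass 70% of its speed; a pose out of reach is approached as far as the arm can. A call is refused whole if a number of a shift passes 1 or a number of a turn 1, either way. A call with a gripper value outside its range is refused whole. The fingers move at their own pace and stop on an object; "newtons" is the grip in N (left out, the last holds). Time passes only in rows, so rows that do not move let the fingers close. It gives the time, the measured TCP pose, the force, the opening and the grip force at its end, in the units of the state.
- sense(): the state, without advancing time (a new reading comes with each control period).
- cams.snapshot(name): name is "scene" or "top"; returns a dict with "color" (400x640x3 uint8, red, green, blue), "range_z" (400x640 float32, m along the optical axis (not along the pixel's ray), 0 where there is no reading), "fov_y" (degrees; the focal length in pixels is half the picture's height over the tangent of half this angle, whatever the lens; pixels are square), "cx", "cy" (the principal point, pixels), "origin" and "rotation" of the camera in the world. Camera axes: x right, y down, z forward; pixel columns grow to the right and rows downward; lengths in m; the calibration is good to about 2 mm. A picture is of the moment at which its call begins.
- ctrl.job_done(): hands the job in; it is judged then, once.
Trained networks look in a picture, given as the dict that the camera call returned (one of the last four; its "shot" number tells which), for a name from the list of things; names that differ only in an ending like _2 or _b are one class to them, and where a whole thing is asked for, a point or a joint stands for the part that bears it (a point fixed in the world has none). Each returns a list of dicts, best first, with "confidence" (0 to 1); they miss things now and then, are a little off and sometimes report something else, mostly with a low value. They report only what shows in the picture. A call takes as long as a camera call. They do not tell look-alikes from the thing itself.
- nets.look_for(name, picture): "at" ([column, row] as shares, 0 to 1, of the picture: columns of its width, rows of its height, amid what is visible of it).
- nets.regions_of(name, picture): "mask" (400x640 bool, what is visible of it) and "at" ([column, row] as shares, 0 to 1, of the picture: columns of its width, rows of its height, amid what is visible of it).
- nets.place_of(name, picture): "at" ([column, row] as shares, 0 to 1, of the picture: columns of its width, rows of its height: a listed point, or the origin of a listed thing).
The state is a dict: "time": time; "qpos": joint angles; "qd": joint speeds; "joint_torque": joint torques, N m; "tcp_pos": TCP position; "orientation": TCP orientation; "contact_force": force on the tool from outside, world axes, zero at the start; "wrist_torque": the same for the moment, N m; "grip_width": finger opening in m; "grasp_force": force on a finger pad.
Only numpy, scipy, OpenCV 4.12 (cv2) and the standard library are available. Lean on these libraries where they do the work, as an engineer would, in place of code of your own. Each camera call takes 0.05 s, during which the arm holds its last target. There are 200 camera calls.

## Working session

There is one attempt and no reset: what is moved stays moved. The work goes in short steps, Python scripts to look and compute and a tool call to move; the robot and the scene stay as the last step left them, time stands still between calls to the robot, and variables do not carry over. Pictures are saved under pics/ and viewed, at most 10 in all, crops included, and the job is handed in when it is done.

Besides the shell and the picture viewer there is one more tool, called after "Call:" by a JSON object that holds its "fn" and its "kwargs". arm_command: Moves the arm, as the interface text tells. Its arguments: {"type":"object","properties":{"series":{"type":"array"},"newtons":{"type":"number"}},"required":["series"]}

```bash
mkdir -p pics; cat > h.py <<'E'
import numpy as np, cv2
from cell import sense, cams, ctrl, nets
def ray(p,at):
    f=200/np.tan(np.radians(p["fov_y"])/2)
    return p["rotation"]@np.array([(at[0]*640-p["cx"])/f,(at[1]*400-p["cy"])/f,1.])
def cloud(p):
    f=200/np.tan(np.radians(p["fov_y"])/2)
    v,u=np.mgrid[0:400,0:640]; z=p["range_z"]
    c=np.stack([(u+.5-p["cx"])/f*z,(v+.5-p["cy"])/f*z,z],-1)
    return c@np.array(p["rotation"]).T+np.array(p["origin"])
def save(p,n): cv2.imwrite("pics/"+n,p["color"][:,:,::-1])
def tri(a,b):
    A=np.zeros((3,3));B=np.zeros(3)
    for p,at in(a,b):
        d=ray(p,at);d/=np.linalg.norm(d);M=np.eye(3)-np.outer(d,d);A+=M;B+=M@np.array(p["origin"])
    return np.linalg.solve(A,B)
E
python3 - <<'E'
from h import *
np.set_printoptions(precision=4,suppress=True)
s=sense();print(s)
P={n:cams.snapshot(n) for n in("scene","top")}
for n in P: save(P[n],n+"0.png"); print(n,P[n]["origin"],P[n]["fov_y"])
C={n:cloud(P[n]) for n in P}
for o in "case button_top drawer_front figurehead door_pull cleat_a bowsprit palette glue_bottle spool brush".split():
    for n in P:
        for r in nets.place_of(o,P[n])[:3]:
            u=int(r["at"][0]*640);v=int(r["at"][1]*400)
            print(o,n,round(r["confidence"],2),(u,v),C[n][min(v,399),min(u,639)])
E
```

```text
{'time': 0.0, 'qpos': array([ 1.0899,  0.2212,  1.5276,  0.    ,  1.3947, -0.1261]), 'qd': array([ 0.0001,  0.0012, -0.0003, -0.0003, -0.    ,  0.0013]), 'joint_torque': array([ -0.0016, -49.4616, -38.7367,   0.0697,   0.0574,  -0.0002]), 'tcp_pos': array([0.2168, 0.5855, 0.2214]), 'orientation': array([[-0.9377,  0.3474, -0.0009],
       [ 0.3474,  0.9377, -0.0017],
       [ 0.0003, -0.0019, -1.    ]]), 'contact_force': array([0.056 , 0.008 , 0.5282]), 'wrist_torque': array([0.0143, 0.0692, 0.0112]), 'grasp_force': 0.0, 'grip_width': 0.08685839364741119}
scene [ 0.8404 -0.3996  0.7432] 56.05076022879487
top [0.326  0.0812 1.2651] 52.09263876728269
case top 0.76 (419, 161) [ 0.6373 -0.225   0.1815]
button_top scene 0.43 (282, 283) [ 0.557  -0.1034  0.0336]
button_top top 0.46 (378, 204) [ 0.5631 -0.1147  0.0344]
drawer_front scene 0.66 (328, 315) [ 0.674  -0.1135  0.0227]
drawer_front top 0.64 (377, 159) [ 0.699  -0.1332  0.0579]
figurehead scene 0.82 (363, 284) [ 0.7054 -0.0169  0.0237]
figurehead scene 0.82 (400, 209) [0.6921 0.2301 0.008 ]
figurehead scene 0.69 (356, 217) [0.6095 
[... 438 characters left out ...]
-0.0248  0.0173]
cleat_a top 0.46 (352, 234) [ 0.4857 -0.0218  0.0183]
bowsprit scene 0.84 (342, 248) [0.6196 0.0505 0.0112]
bowsprit top 0.49 (320, 198) [0.6167 0.0581 0.0005]
bowsprit top 0.25 (207, 247) [0.5128 0.4212 0.0216]
palette scene 0.7 (421, 271) [0.801  0.083  0.0088]
palette top 0.8 (302, 144) [0.8009 0.0893 0.0102]
palette top 0.33 (335, 170) [ 0.6873 -0.0003  0.0461]
glue_bottle scene 0.71 (416, 317) [ 0.8294 -0.0359  0.0319]
glue_bottle top 0.7 (333, 131) [ 0.8156 -0.0142  0.0454]
spool scene 0.58 (384, 243) [0.6982 0.1156 0.0047]
spool top 0.43 (293, 180) [0.6869 0.1346 0.0055]
brush scene 0.7 (366, 143) [0.5069 0.418  0.014 ]
brush top 0.79 (206, 250) [0.504  0.4249 0.0223]
```

```bash
python3 - <<'E'
import cv2
a=cv2.imread("pics/top0.png");b=cv2.imread("pics/scene0.png")
a=cv2.resize(a[110:270,240:480],(750,500),interpolation=cv2.INTER_CUBIC);cv2.imwrite("pics/topc.png",a)
b=cv2.resize(b[120:400,220:520],(640,597),interpolation=cv2.INTER_CUBIC);cv2.imwrite("pics/scc.png",b)
E
```

```text
(no output)
```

View pics/topc.png

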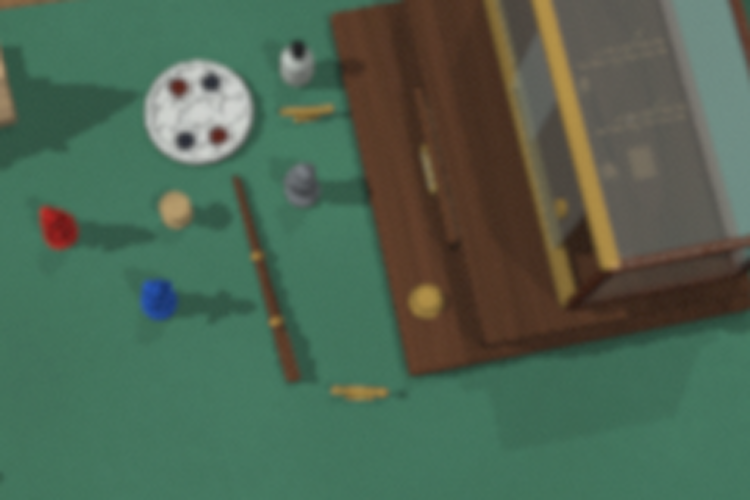

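View pics/scc.png

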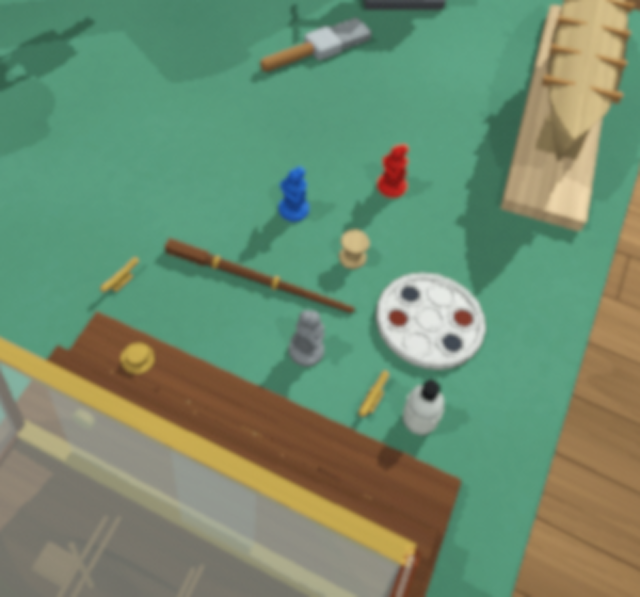

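The pewter figurehead at crop (302,185), full frame about (337,169), is the only grey one and stands right before the drawer. Blue (158,300) and red (58,228) are look-alikes. The button is at crop (427,300). Next I fit the case pose.

```bash
cat > fit.py <<'E'
from h import *
np.set_printoptions(precision=4,suppress=True)
T=cams.snapshot("top");S=cams.snapshot("scene")
c=cloud(T)
bm=nets.regions_of("button_top",T);bs=nets.regions_of("button_top",S)
for n,p,r in(("top",T,bm),("scene",S,bs)):
    for q in r[:2]:
        m=q["mask"];w=cloud(p)[m];print(n,"mask",m.sum(),np.array(q["at"])*[640,400],q["confidence"],np.median(w,0),w[w[:,2]>.03].mean(0) if (w[:,2]>.03).any() else None)
pt,ps=nets.place_of("button_top",T),nets.place_of("button_top",S)
if pt and ps: print("tri button",tri((T,pt[0]["at"]),(S,ps[0]["at"])))
# base step and plinth-top planes
roi=(c[...,0]>.4)&(c[...,0]<1.1)&(c[...,1]<.1)&(c[...,1]>-.6)
for nm,lo,hi in(("step",.016,.028),("plinth",.062,.074)):
    m=(roi&(c[...,2]>lo)&(c[...,2]<hi)).astype(np.uint8)
    m=cv2.morphologyEx(m,cv2.MORPH_OPEN,np.ones((3,3),np.uint8))
    k,l,st,_=cv2.connectedComponentsWithStats(m); i=1+st[1:,4].argmax()
    w=c[l==i];print(nm,len(w),"z",np.median(w[:,2]))
    print(cv2.boxPoints(cv2.minAreaRect((w[:,:2]*1000).astype(np.float32))))
    # front edge: per image row leftmost pixel
    e=[c[v,np.where(l[v]==i)[0][0]] for v in range(400) if (l[v]==i).sum()>4]
    e=np.array(e)[:,:2].astype(np.float32)
    vx,vy,x,y=cv2.fitLine(e,cv2.DIST_HUBER,0,.002,.002).ravel()
    print(" front line dir",vx,vy,"pt",x,y,"ang",np.degrees(np.arctan2(vy,vx)), "ends",e[0],e[-1])
for p in(T,S):
    for q in nets.regions_of("figurehead",p)[:3]:
        w=cloud(p)[q["mask"]];print("fig",np.array(q["at"])*[640,400],np.median(w,0),w[:,2].max(),p["color"][q["mask"]].mean(0))
E
python3 fit.py
```

```text
top mask 41 [379.072 205.92 ] 0.38 [ 0.5577 -0.1068  0.0337] [ 0.5586 -0.1076  0.0343]
scene mask 104 [281.6 286.8] 0.65 [ 0.5654 -0.1072  0.0339] [ 0.5675 -0.1112  0.0432]
scene mask 28637 [277.184 350.4  ] 0.63 [ 0.6654 -0.2612  0.2269] [ 0.6692 -0.2762  0.2132]
tri button [ 0.5547 -0.1079  0.0418]
step 2518 z 0.022992252519911438
[[ 488.0677  -80.8081]
 [ 495.5814 -244.4001]
 [ 884.7187 -226.5272]
 [ 877.205   -62.9353]]
 front line dir 0.999158 0.041027732 pt 0.6640441 -0.074344516 ang 2.351376 ends [ 0.879  -0.1169] [ 0.492  -0.0819]
plinth 3334 z 0.0689781183148388
[[ 500.2736 -149.4192]
 [ 511.5617 -413.6268]
 [ 885.2684 -397.6604]
 [ 873.9803 -133.4528]]
 front line dir 0.9992089 0.0397688 pt 0.65770566 -0.144195 ang 2.2791853 ends [ 0.8721 -0.1948] [ 0.5041 -0.1509]
fig [291.904 204.4  ] [0.5969 0.1523 0.0441] 0.0761335427066474 [ 36.192  71.36  131.52 ]
fig [336.768 165.68 ] [ 0.6906 -0.0038  0.0457] 0.07612263567234967 [89.9732 96.9821 98.25  ]
fig [258.688 184.2  ] [0.6828 0.2413 0.0445] 1.2650667022129949 [125.9375  43.3594  37.9844]
fig [356.928 212.48 ] [0.6104 0.148  0.0385] 0.7432117150194482 [ 35.8593  87.038  156.8175]
fig [366.976 281.48 ] [ 0.7045 -0.0126  0.0364] 0.7432117150194482 [107.3235 117.7794 117.45  ]
fig [404.928 203.2  ] [0.6965 0.2376 0.0365] 0.7432117150194482 [152.9646  42.7874  35.2283]
```

Call:
{"fn": "arm_command", "kwargs": {"series": [[0.71, 0, 0, 0, 0.9], [0.71, 0, 0, 0, 0.9], [0.71, 0, 0, 0, 0.9], [0.71, 0, 0, 0, 0.9], [0.71, -0.5, 0, 0, 0], [0.71, -0.9, -0.1, 0, 0], [0.71, -0.9, -0.1, 0, 0], [0.71, -0.9, -0.1, 0, 0], [0.71, -0.9, -0.1, 0, 0], [0.71, -0.9, -0.1, 0, 0], [0.71, -0.9, -0.1, 0, 0], [0.71, -0.9, -0.1, 0, 0], [0.71, -0.9, -0.1, 0, 0], [0.71, -0.9, -0.1, 0, 0], [0.71, -0.9, -0.1, 0, 0], [0.71, -0.9, -0.1, 0, 0], [0.71, -0.9, -0.1, 0, 0], [0.71, -0.9, -0.1, 0, 0], [0.71, -0.5, -0.1, 0, 0], [0.71, 0, 0, 0, 0]]}}

```text
time: 4.1
tcp_pos: [0.4523, 0.1303, 0.2225]
orientation: [[-0.554, 0.832, 0.0], [0.832, 0.554, -0.0], [-0.0, -0.0, -1.0]]
contact_force: [-1.1, 0.0, -0.3]
grip_width: 0.0617
grasp_force: 0.0
```

Call:
{"fn": "arm_command", "kwargs": {"series": [[0.71, -0.5, -0.1, 0, 0], [0.71, -0.9, 0, 0, 0], [0.71, -0.9, 0, 0, 0], [0.71, -0.9, 0, 0, 0], [0.71, -0.9, 0, 0, 0], [0.71, -0.9, 0, 0, 0], [0.71, -0.9, 0, 0, 0], [0.71, -0.5, 0, 0.5, 0], [0.71, 0, 0, 0.9, 0], [0.71, 0, 0, 0.9, 0], [0.71, 0, 0, 0.9, 0], [0.71, 0, 0, 0.3, 0], [0.71, 0, 0, 0, 0], [0.71, 0, 0, 0, 0]]}}

```text
time: 5.85
tcp_pos: [0.5921, -0.0832, 0.0845]
orientation: [[-0.555, 0.832, 0.003], [0.832, 0.555, -0.001], [-0.002, 0.002, -1.0]]
contact_force: [0.7, -0.2, -0.2]
grip_width: 0.062
grasp_force: 0.0
```

```bash
python3 - <<'E'
from h import *
s=sense();print(s["tcp_pos"],s["contact_force"],s["grip_width"])
o=s["orientation"];t=s["tcp_pos"]
for n,box in(("scene",(200,200,200,160)),("top",(310,140,160,120))):
    p=cams.snapshot(n);im=p["color"][:,:,::-1].copy()
    f=200/np.tan(np.radians(p["fov_y"])/2)
    im=cv2.resize(im,None,fx=4,fy=4,interpolation=cv2.INTER_CUBIC)
    def pr(w): 
        q=np.array(p["rotation"]).T@(np.array(w)-p["origin"]);return int(4*(f*q[0]/q[2]+p["cx"])),int(4*(f*q[1]/q[2]+p["cy"]))
    for w in (t-.0385*o[:,1],t+.0385*o[:,1]): cv2.circle(im,pr(w),3,(255,0,255),-1)
    cv2.circle(im,pr([.558,-.1073,.034]),3,(0,255,0),-1)
    x,y,w,h=[4*k for k in box];cv2.imwrite(f"pics/{n}1.png",im[y:y+h,x:x+w][:600,:800])
E
```

```text
[ 0.59206729 -0.08320043  0.08447506] [ 0.65050578 -0.22440868 -0.22703554] 0.06202158806464143
```

View pics/scene1.png

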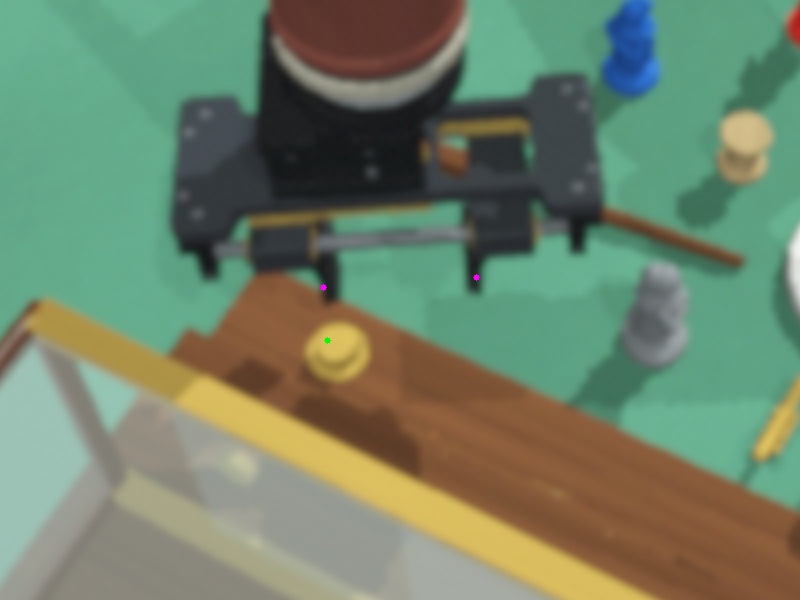

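View pics/top1.png

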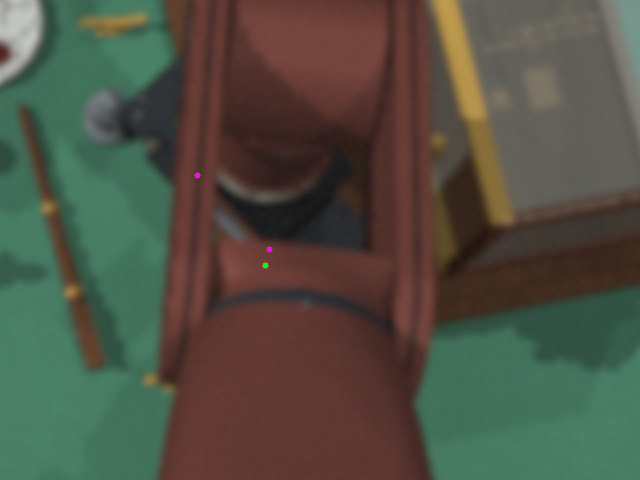

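The projected tips and the button line up to within about 3–5 mm: the finger tip is at (331,298) and the button at (337,342) in the scene crop. I correct slightly and descend to just above the button.

Call:
{"fn": "arm_command", "kwargs": {"series": [[0.71, -0.07, -0.1, 0, 0], [0.71, 0, 0, 0.5, 0], [0.71, 0, 0, 0.4, 0], [0.71, 0, 0, 0.2, 0], [0.71, 0, 0, 0, 0], [0.71, 0, 0, 0, 0]]}}

```text
time: 6.7
tcp_pos: [0.5893, -0.0876, 0.0387]
orientation: [[-0.554, 0.832, 0.0], [0.832, 0.554, -0.0], [-0.0, 0.0, -1.0]]
contact_force: [0.0, 0.4, 1.2]
grip_width: 0.062
grasp_force: 0.0
```

```bash
python3 - <<'E'
from h import *
s=sense();print(s["tcp_pos"],s["contact_force"],s["grip_width"])
p=cams.snapshot("scene");im=cv2.resize(p["color"][220:320,230:350,::-1],None,fx=6,fy=6,interpolation=cv2.INTER_CUBIC);cv2.imwrite("pics/scene2.png",im)
E
```

```text
[ 0.58932073 -0.0876246   0.03874877] [0.0350439  0.37995235 1.16414822] 0.061973098052403114
```

View pics/scene2.png

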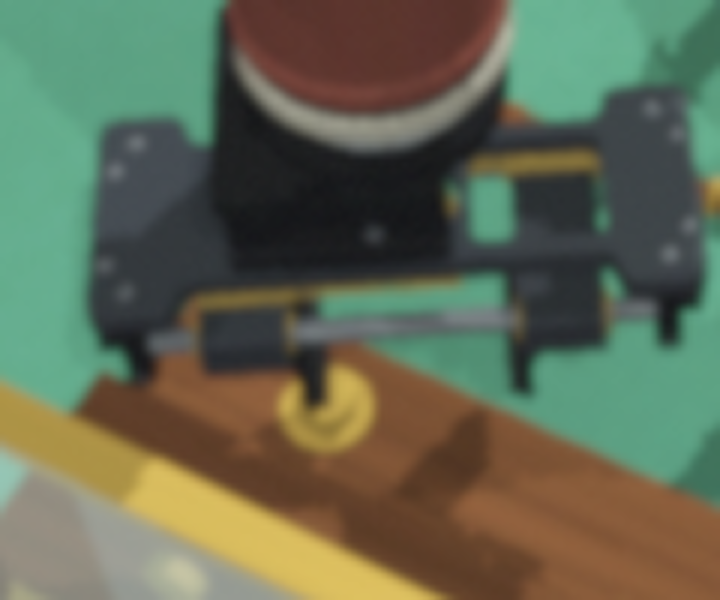

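Call:
{"fn": "arm_command", "kwargs": {"series": [[0.71, 0, 0.05, 0.05, 0], [0.71, 0, 0, 0.05, 0], [0.71, 0, 0, 0.05, 0], [0.71, 0, 0, 0, 0]]}}

```text
time: 7.25
tcp_pos: [0.591, -0.0864, 0.0327]
orientation: [[-0.554, 0.832, 0.001], [0.832, 0.554, -0.0], [-0.0, 0.001, -1.0]]
contact_force: [-0.1, 0.9, 1.8]
grip_width: 0.0618
grasp_force: 0.7
```

Call:
{"fn": "arm_command", "kwargs": {"series": [[0.71, 0, 0, 0.05, 0], [0.71, 0, 0, 0.05, 0], [0.71, 0, 0, 0.02, 0], [0.71, 0, 0, 0, 0], [0.71, 0, 0, 0, 0], [0.71, 0, 0, 0, 0], [0.71, 0, 0, 0, 0], [0.71, 0, 0, 0, 0]]}}

```text
time: 8.25
tcp_pos: [0.5909, -0.0864, 0.0279]
orientation: [[-0.555, 0.832, 0.0], [0.832, 0.555, 0.0], [-0.0, 0.0, -1.0]]
contact_force: [1.0, 1.2, 4.6]
grip_width: 0.0619
grasp_force: 3.8
```

```bash
python3 - <<'E'
from h import *
for i in range(3):
    p=cams.snapshot("scene");s=sense();print(s["tcp_pos"],s["contact_force"],s["wrist_torque"],s["grip_width"],s["grasp_force"])
im=cv2.resize(p["color"][220:340,230:390,::-1],None,fx=5,fy=5,interpolation=cv2.INTER_CUBIC);cv2.imwrite("pics/scene3.png",im)
E
```

```text
[ 0.59090979 -0.08645044  0.02791785] [1.59717187 1.39043832 4.05675946] [ 0.09878408 -0.24598668  0.25067194] 0.061928107249338143 3.807469535531709
[ 0.59089017 -0.08641266  0.02786887] [2.01628644 1.62920342 3.20560418] [ 0.17091195 -0.26967961  0.20858689] 0.06158442723694407 3.829568058717996
[ 0.59089271 -0.08643971  0.02788868] [1.74311456 1.48700762 3.96883956] [ 0.09807742 -0.23968094  0.27113592] 0.06175346636526342 3.8301425478130113
```

View pics/scene3.png

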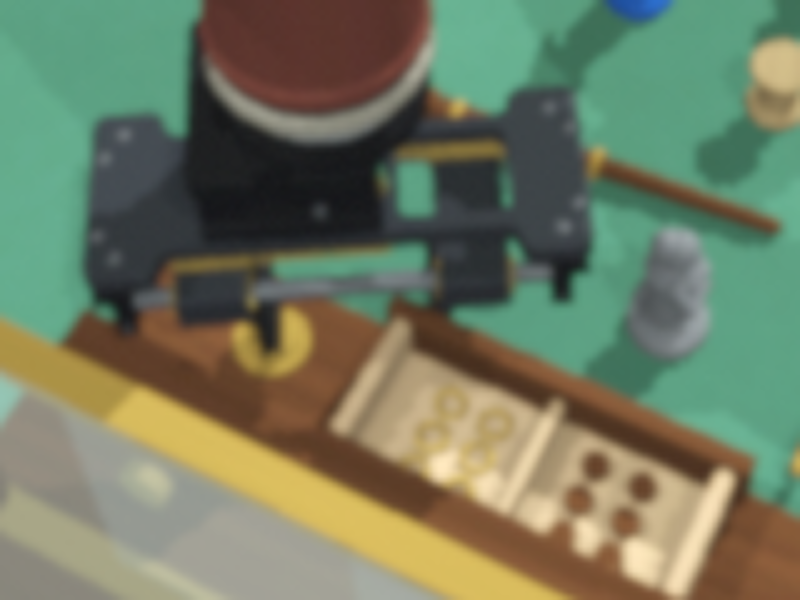

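The drawer is out and stopped against the right finger at about (440,305), and the left finger holds the button down at (270,340). The figurehead at (670,300) is untouched. I check how far out the drawer is before handing in.

```bash
python3 - <<'E'
from h import *
R=[]
for i in range(8):
    p=cams.snapshot("scene");s=sense();c=cloud(p)
    q=c.reshape(-1,3)-np.array([.691,-.272,0]);X=.042*q[:,0]-.999*q[:,1];Y=.999*q[:,0]+.042*q[:,1]
    m=(abs(q[:,2]-.058)<.004)&(abs(Y-.02)<.05)&(X<-.14)&(X>-.24)
    R.append([*np.percentile(X[m],[3,50,97]),*s["contact_force"],s["grasp_force"]])
R=np.array(R);print(R.round(4));print(s["time"],s["tcp_pos"])
for f in nets.regions_of("figurehead",p)[:3]:
    print(np.median(c[f["mask"]],0))
E
```

```text
[[-0.198  -0.1925 -0.1883  2.2317  1.0536  4.2666  3.8301]
 [-0.198  -0.1924 -0.1883  1.9207  2.6504  4.5364  3.8307]
 [-0.1981 -0.1924 -0.1882  2.4038  1.8018  3.8058  3.8314]
 [-0.198  -0.1922 -0.1884  2.4219  1.3559  4.5044  3.8317]
 [-0.1979 -0.1925 -0.1884  2.7819  2.3599  4.2385  3.8324]
 [-0.1979 -0.1927 -0.1882  1.7881  2.8099  4.262   3.8325]
 [-0.198  -0.1921 -0.1883  1.8204  1.3998  4.5144  3.8328]
 [-0.198  -0.1923 -0.1883  2.0399  3.1847  5.0804  3.8329]]
8.8 [ 0.59085738 -0.08644737  0.02784828]
[ 0.70453161 -0.01277502  0.03748872]
[0.69758379 0.23737441 0.03116222]
```

Drawer face at case x of about -198 mm, so it is about 58 mm out and still. The finger load is steady and the figurehead hasn't moved.

```bash
python3 -c "
from cell import ctrl
print(ctrl.job_done())"
```

```text
the job is handed in; nothing more can be done
None
```

I handed the job in with one finger holding the release button down and the other resting against the drawer front, which stands about 58 mm out and still; in the last picture the figurehead had not moved and nothing looked disturbed, but the hand-in gave no verdict.

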